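# Unscrew the crock's lid and park it on the trivet

### The job

Open the storage crock: unscrew its winged lid anticlockwise, turn by turn, until you feel the thread let go, lift the lid straight off without wrenching it against the thread, and set it down gently, right way up and wholly on the round cork trivet, then let go. Keep the lid level all the while, and leave the molcajete, the glass bowl, the sifter cup and the brush where they are.

Things in the scene. Friction and masses are not known exactly. Their poses are not given: they have to be found in the camera images.
- lid: Loose domed aluminium screw lid like a big wing nut, 0.3 to 0.52 kg, 115 mm across its round skirt, 82 mm tall. Origin: centre of the underside of the skirt; z up along the thread axis. Two flat ears stick out of the skirt along +x and -x, and a fin stands on the dome. Right-handed thread: it unscrews anticlockwise seen from above and rises 11 mm a turn.
- fin (a point): Centre of the top of the lid's fin, 82 mm above the underside: 46 mm long along the lid's x, 16 mm thick (y), from 54 to 82 mm up; pinch it across its thickness from above to lift. The ears, in line with it, reach from 58 to 92 mm off the axis, 16 mm thick, from 14 to 50 mm above the underside; a low push of 1 to 4 N on an ear's flat side turns the lid.
- skirt (a point): Centre of the lid's underside again, for the thread hidden in it: it takes more than two turns to come free; how many varies, is not known and cannot be seen. Still threaded, the lid pulls up only about 3 mm, then stops hard; free, only its own weight is felt. It does not run back by itself. Turned about half a turn past release it drops on one side and may jam.
- mouth (a point): Centre of the crock's mouth, 129 mm above the ledge, on the upright thread axis; its yaw tells nothing. White stoneware crock with a blue band, 136 mm across, bolted down by a 170 mm steel foot ring. Its neck, 44 mm tall, 101 mm across the thread, is hidden in the lid at the start; the lid is clear once its underside is above the mouth.
- trivet: Round cork trivet fixed on the ledge, 176 mm across, 12 mm thick. Origin: centre of its underside.
- molcajete: Bystander: black basalt three-legged mortar, 156 mm across, 95 mm tall, 2.8 kg. Origin: centre of the underside.
- bowl: Bystander: clear glass prep bowl, 120 mm across, 55 mm tall. Origin: centre of the underside.
- sifter: Bystander: aluminium sifter cup, 90 mm across, 85 mm tall, with a side handle. Origin: centre of the underside.
- brush: Bystander: red silicone basting brush lying on the ledge, about 200 mm long along its x, 40 mm wide, 16 mm thick. Origin: on its underside, near the middle.
Mind the look-alikes: they are no part of the job. Of the things like the trivet, leave any that is yellow; of the rest the larger one is meant. Leave any yellow look-alike of the lid alone.

How it is judged:
On the way:
1. the lid is off the thread, held clear above the crock's mouth (z of lid in the frame of mouth above 0.005 m and horizontal distance between lid and mouth below 0.1 m and angle between lid's own z axis and vertical below 0.35 rad), for 0.1 s.
At the end, for the whole second after the job is handed in: The lid rests upright (within 0.1 rad), released and still, flat on the trivet with its centre within 31 mm of the trivet's centre, so that all of its rim is on the cork (horizontal distance between lid and trivet below 0.031 m and z of lid in the frame of trivet between 0.008 and 0.016 m and angle between lid's own z axis and vertical below 0.1 rad and linear speed of lid below 0.02 m/s); the robot touches nothing.
It fails at once if the lid is wrenched or banged against the crock (over 60 N) (contact force between lid and crock above 60 N).
It fails at once if the lid is banged down on the trivet (over 60 N) (contact force between lid and trivet above 60 N).
It fails at once if the lid is tipped more than 0.4 rad (angle between lid's own z axis and vertical above 0.4 rad).
It fails at once if a bystander is moved more than 15 mm (distance of any of molcajete, bowl, sifter, brush from where it was at the start of the episode above 0.015 m).
It also fails if it takes over 69 s, if anything falls off the work surface, if the arm or the gripper's body presses on something with over 40 N, if the wrist force passes 120 N, or if a joint passes its speed limit or range.

### The arm

A 6-joint arm with a two-finger parallel gripper is mounted at the origin on the work surface. World frame = base frame: x ahead of the robot, y to its left, z up, the work surface at z = 0. Lengths are in m, angles in rad, forces in N, time in s.
With the tool pointing down it reaches from about 0.325 to 1 m from the base axis. Payload 5.1 kg.
Tool frame: the origin (TCP) lies between the finger pads; the fingertips stand robot.tips_ahead ahead of it and the grasp point (between the pads) is the TCP (robot.tips_ahead is the distance from the TCP to the fingertips, in m); z points along the fingers, y is the line along which they close (so a half turn about z gives the same grasp; the last joint's range is limited). The gripper opens to 85 mm and grips with 20 to 120 N. Pads are 22 mm wide; open, the fingers measure 114 mm over their backs; the gripper's body (76 mm by 85 mm) begins 54 mm behind the grasp point. The pads swing forward as they close: fully open they stand 13 mm farther back than shut.
Start: joints at [-1.355, 0.124, 1.65, -0, 1.367, -0.083], TCP at [0.191, -0.621, 0.228] pointing down, gripper open.
Joint ranges: [-2.61, 2.61], [-1.02, 2.33], [0.03, 2.71], [-1.35, 4.49], [0.32, 2.68], [-2.91, 2.91]. Speed limits (rad/s): [2.57, 2.57, 3.14, 3.14, 3.14, 3.14].

### API

Orientations are given as a rotation vector (axis times angle).
In Python, from bench import robot gives the robot as it stands. The module is installed in compiled form; this text tells all that it offers.
- The arm moves only by the shell command python3 -m inch 'ROWS'. ROWS is JSON, one flat list of numbers, 5 for each row, row after row: the shift along the world's x, y, z in mm, then the turn about the world's z in degrees, then the finger opening in mm, from 0 to 85.4. A call has 1 to 8 rows; each row is the pose to reach, as a shift and turn from the pose commanded when the call began; what a row does not reach only later rows make up. A row lasts 1/12 s, in which the tool goes at most 41.7 mm and 7.16 degrees, less where a joint would pass 70% of its speed; a pose out of reach is approached as far as the arm can. A call with a gripper value outside its range is refused whole. The fingers move at their own pace and stop on an object; the grip force is fixed at half the most. Time passes only in rows, so rows that repeat a pose let the fingers close. It gives the time, the measured TCP pose, the force, the opening and the grip force at its end, in the units of the state.
- robot.get_state(): the state, without advancing time (a new reading comes with each control period).
- robot.read_camera(name): name is "side" or "top" or "wrist"; returns a dict with "frame" (420x560x3 uint8, red, green, blue), "fx", "fy", "cx", "cy" (pixels), "k1" (the pictures are not rectified: a ray, as slopes to the right and down, at radius r is drawn at 1 + k1 r^2 times it, then the intrinsics apply), "world_from_camera" (4x4, takes a point from camera to world coordinates); the wrist camera has in their place "mount" (4x4, takes a point from camera to tool coordinates, whose origin is the TCP and whose axes are the flange's). Camera axes: x right, y up, looking along -z (the intrinsics and any distortion apply to the point x, -y, -z); pixel columns grow to the right and rows downward; lengths in m; the calibration is good to about 2 mm. A picture is of the moment at which its call begins: read the wrist's pose just before it. There is no depth.
- robot.sign_off(): hands the job in; it is judged then, once.
Trained networks look in the newest picture that a camera, given by its name, has taken for a name from the list of things; names that differ only in an ending like _2 or _b are one class to them, and where a whole thing is asked for, a point or a joint stands for the part that bears it (a point fixed in the world has none). Each returns a list of dicts, best first, with "score" (0 to 1); they miss things now and then, are a little off and sometimes report something else, mostly with a low value. They report only what shows in the picture. A call takes as long as a camera call. They do not tell look-alikes from the thing itself.
- robot.outline_of(camera, name): "mask" (420x560 bool, what is visible of it).
- robot.pinpoint(camera, name): "position" ([x, y, z] in m, in world coordinates, good to about 4 mm: a listed point, or the origin of a listed thing).
The state is a dict: "time": time; "q": joint angles; "dq": joint speeds; "joint_torque": joint torques, N m; "tool_pos": TCP position; "orientation": TCP orientation; "contact_force": force on the tool from outside, world axes, zero at the start; "moment": the same for the moment, N m; "grip_width": finger opening in m; "grasp_force": force on a finger pad.
Only numpy, scipy, OpenCV 4.12 (cv2) and the standard library are available. Lean on these libraries where they do the work, as an engineer would, in place of code of your own. Each camera call takes 0.05 s, during which the arm holds its last target. There are 200 camera calls.

## Working session

There is one attempt and no reset: what is moved stays moved. The work goes in short steps, Python scripts to look and compute and a shell command to move; the robot and the scene stay as the last step left them, time stands still between calls to the robot, and variables do not carry over. Pictures are saved under pics/ and viewed, at most 10 in all, crops included, and the job is handed in when it is done.

```bash
mkdir -p pics
cat > h.py <<'E'
from bench import robot
import cv2, numpy as np
np.set_printoptions(precision=4,suppress=True)
def snap(c,fn=None):
    d=robot.read_camera(c)
    if fn: cv2.imwrite('pics/'+fn,d['frame'][:,:,::-1])
    return d
def project(d,P):
    p=np.linalg.inv(d['world_from_camera'])@np.append(P,1)
    u,v=p[0]/-p[2],-p[1]/-p[2]; s=1+d['k1']*(u*u+v*v)
    return np.array([d['fx']*u*s+d['cx'],d['fy']*v*s+d['cy']])
def ray(d,px):
    u0=np.array([(px[0]-d['cx'])/d['fx'],(px[1]-d['cy'])/d['fy']]);u=u0.copy()
    for _ in range(20): u=u0/(1+d['k1']*(u@u))
    W=d['world_from_camera']; return W[:3,3],W[:3,:3]@np.array([u[0],-u[1],-1])
def atz(d,px,z):
    o,r=ray(d,px); return o+r*(z-o[2])/r[2]
E
python3 - <<'E'
from h import *
for c in('top','side'):
    d=snap(c,c+'0.png')
    for n in('lid','fin','skirt','mouth','trivet','molcajete','bowl','sifter','brush'):
        for r in robot.pinpoint(c,n): print(c,n,round(r['score'],2),np.array(r['position']),project(d,r['position']).round())
s=robot.get_state();print(s['time'],s['tool_pos'],s['orientation'],robot.tips_ahead,s['contact_force'])
E
python3 -c "
import cv2,numpy as np
a=cv2.imread('pics/top0.png');b=cv2.imread('pics/side0.png');cv2.imwrite('pics/both0.png',cv2.resize(np.hstack([a,b]),(800,300)))"
```

```text
top lid 0.85 [0.4603 0.1508 0.0893] [207. 221.]
top lid 0.82 [0.2145 0.3063 0.0024] [158. 309.]
top fin 0.74 [0.2134 0.3066 0.0818] [151. 311.]
top fin 0.65 [0.4637 0.1443 0.1659] [205. 216.]
top skirt 0.68 [ 0.2137  0.3103 -0.0022] [157. 310.]
top skirt 0.64 [0.4656 0.1459 0.0908] [209. 219.]
top trivet 0.92 [ 0.5076 -0.168   0.0026] [318. 208.]
top trivet 0.74 [ 0.3917 -0.3747  0.0015] [389. 246.]
top trivet 0.6 [ 0.3112 -0.1652  0.0002] [319. 274.]
top molcajete 0.96 [ 0.7551  0.0133 -0.0024] [257. 130.]
top bowl 0.64 [ 0.7123 -0.2959 -0.0031] [358. 142.]
top sifter 0.92 [ 0.7397  0.2956 -0.0019] [167. 136.]
top brush 0.67 [0.4985 0.0036 0.0016] [261. 212.]
side lid 0.95 [0.2132 0.3028 0.0065] [183. 183.]
side lid 0.72 [0.4605 0.1446 0.0907] [259. 183.]
side fin 0.82 [0.4588 0.1449 0.1712] [258. 164.]
side fin 0.73 [0.2136 0.3135 0.0813] [180. 165.]
side skirt 0.6 [0.4588 0.1484 0.0908] [258. 182.]
side skirt 0.59 [0.2164 0.3082 0.0019] [184. 183.]
side trivet 0.88 [ 0.5031 -0.1722  0.0007] [296. 269.]
side trivet 0.85 [ 0.3894 -0.3784 -0.0003] [277. 336.]
side trivet 0.66 [ 0.3151 -0.1669  0.0023] [236. 280.]
side molcajete 0.59 [ 0.7534  0.0142 -0.0004] [351. 213.]
side bowl 0.21 [0.457  0.1446 0.1709] [257. 165.]
side sifter 0.3 [0.5048 0.0022 0.0035] [282. 228.]
side brush 0.79 [ 0.5002 -0.0035 -0.0005] [281. 230.]
1.0 [ 0.1913 -0.6212  0.2279] [ 3.1066  0.4676 -0.0001] 0.019 [ 0.4493  0.5097 -0.2596]
```

View pics/top0.png

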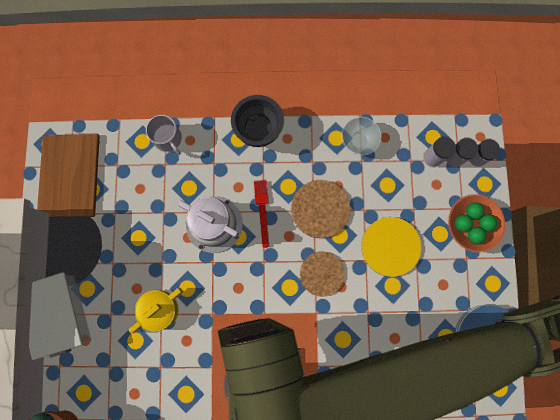

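View pics/side0.png

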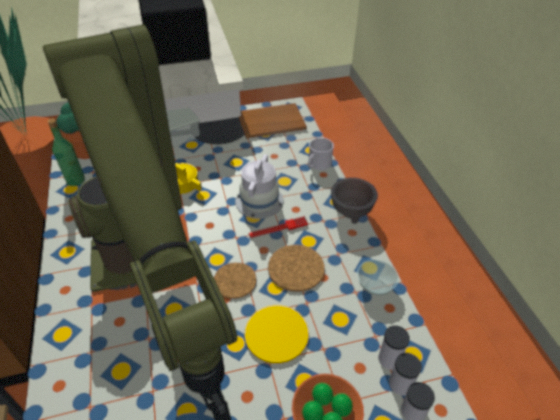

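Top picture: candidates for the lid are the grey winged lid on the crock at (211,221) and a yellow one at (155,310). I choose the grey one. For the trivet there are the large cork disc at (321,208), the small cork disc at (323,274) and the yellow disc at (392,247). I choose the large cork. A close crop checks both.

Run:
```python
from h import *
im=cv2.imread('pics/top0.png')
cv2.imwrite('pics/crop0.png',cv2.resize(im[170:300,165:365],None,fx=4,fy=4,interpolation=cv2.INTER_CUBIC))
d=snap('top')
for px in((321,208),(323,274)):
    print(atz(d,px,.012))
ms=[m['mask'] for m in robot.outline_of('top','trivet')]
for m in ms:
    c,(w,h),a=cv2.minAreaRect(cv2.findNonZero(m.astype(np.uint8))); print(c,w,h,atz(d,c,.012))
```

```text
[ 0.506  -0.1747  0.012 ]
[ 0.3119 -0.1753  0.012 ]
(321.0, 208.5) 57.0 58.0 [ 0.5045 -0.1747  0.012 ]
(390.60003662109375, 246.30001831054688) 61.26826095581055 59.032188415527344 [ 0.3892 -0.376   0.012 ]
(322.2500305175781, 273.2500305175781) 44.547725677490234 43.84062194824219 [ 0.3141 -0.1732  0.012 ]
```

View pics/crop0.png

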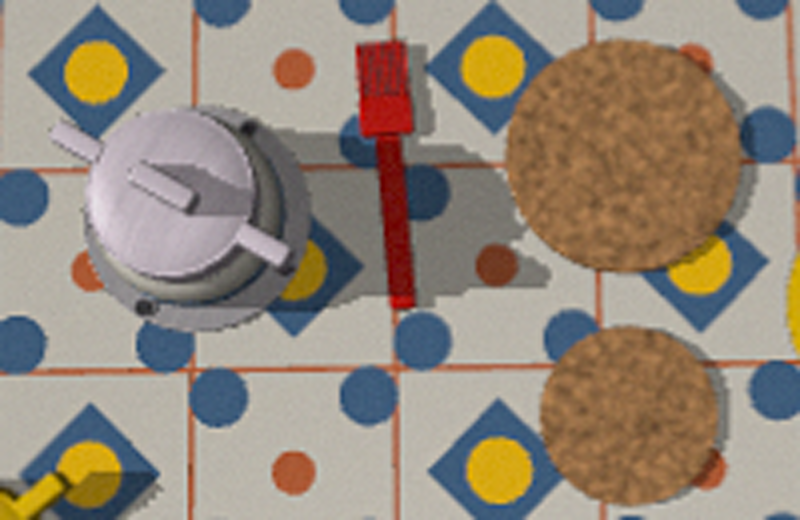

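The crop confirms it: grey aluminium lid on the crock, ears at crop (55,135) and (290,250), with the fin in line. The large cork disc is centred at crop (625,155). Next I move above the lid.

```bash
python3 -m inch '[30,100,40,5,85, 50,130,50,10,85, 70,165,60,15,85, 80,200,70,20,85, 90,240,70,25,85, 100,270,70,30,85, 110,300,70,35,85, 115,320,70,40,85]'
python3 - <<'E'
from h import *
d=snap('top')
a,b=atz(d,(178.8,203.8),.139),atz(d,(237.5,232.5),.139)
print(a,b,(a+b)/2,np.degrees(np.arctan2(*(a-b)[1::-1])))
E
```

```text
time: 1.77
tool_pos: [0.3017, -0.3156, 0.2979]
orientation: [2.755, 1.506, 0.001]
contact_force: [1.1, -0.0, 0.6]
grip_width: 0.0849
grasp_force: 0.0
[0.5023 0.2219 0.139 ] [0.4219 0.0616 0.139 ] [0.4621 0.1418 0.139 ] 63.36986203346809
```

```bash
python3 -m inch '[12,38,0,1,85, 25,75,0,2,85, 38,112,0,3,85, 51,149,0,4,85, 64,186,0,5,85, 77,223,0,6,85, 90,260,0,6,85, 103,297,0,6,85]'
python3 -m inch '[13,38,0,0,85, 26,75,0,0,85, 39,112,0,0,85, 52,149,0,0,85, 52,149,0,0,85, 52,149,0,0,85]'
python3 - <<'E'
from h import *
s=robot.get_state();print(s['tool_pos'],s['orientation'],s['q'],s['time'])
d=snap('wrist','w1.png');print(d['mount'],d['fx'],d['k1'])
for n in('lid','fin','skirt'):
    for r in robot.pinpoint('wrist',n): print(n,r['score'],np.array(r['position']))
E
```

```text
time: 2.48
tool_pos: [0.4046, -0.0184, 0.2976]
orientation: [2.676, 1.644, 0.002]
contact_force: [0.4, -1.3, 0.1]
grip_width: 0.0848
grasp_force: 0.0
time: 2.98
tool_pos: [0.4564, 0.1304, 0.2969]
orientation: [-2.673, -1.649, 0.002]
contact_force: [-0.6, 0.2, -0.5]
grip_width: 0.0851
grasp_force: 0.0
[0.4564 0.1304 0.2969] [-2.6735 -1.6494  0.0017] [ 0.1653 -0.309   1.9387 -0.0002  1.513   0.6305] 2.9833
[[-0.0008  0.9541  0.2994  0.0767]
 [ 1.      0.0007  0.0006  0.0009]
 [ 0.0004  0.2994 -0.9541 -0.1442]
 [ 0.      0.      0.      1.    ]] 336.90123221956173 -0.07860421465025623
lid 0.94 [ 0.2123  0.3097 -0.0027]
lid 0.68 [0.4668 0.1418 0.0911]
fin 0.78 [0.2112 0.3064 0.0823]
fin 0.7 [0.466 0.144 0.174]
skirt 0.62 [ 0.7549  0.0111 -0.0021]
```

View pics/w1.png

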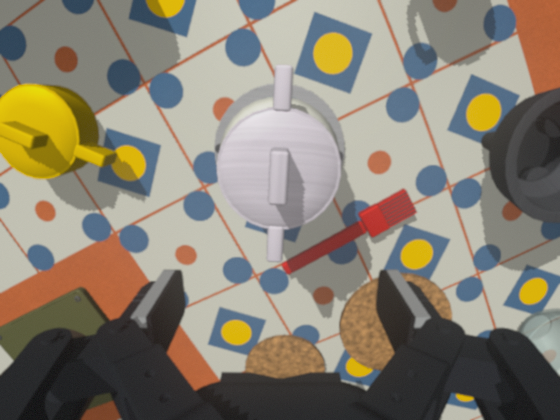

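The wrist view shows the grey lid at (279,165), its fin top running from about (280,150) to (277,203) and ear ends at (283,67) and (275,260). The brush and the large cork trivet sit lower right. I compute the axis from the ears.

```bash
cat >> h.py <<'E'
from scipy.spatial.transform import Rotation as R
def wcam(fn=None):
    s=robot.get_state(); d=snap('wrist',fn); T=np.eye(4)
    T[:3,:3]=R.from_rotvec(s['orientation']).as_matrix();T[:3,3]=s['tool_pos']
    d['world_from_camera']=T@d['mount']; return d
E
python3 - <<'E'
from h import *
d=wcam('w2.png')
a,b=atz(d,(283,67),.139),atz(d,(275,260),.139)
print(a,b,np.linalg.norm(a-b),(a+b)/2,np.degrees(np.arctan2(*(a-b)[1::-1])))
a,b=atz(d,(280,150),.171),atz(d,(277,203),.171)
print(a,b,np.linalg.norm(a-b),(a+b)/2,np.degrees(np.arctan2(*(a-b)[1::-1])))
im=cv2.imread('pics/w2.png'); 
cv2.imwrite('pics/w2c.png',cv2.resize(im[50:280,200:360],None,fx=2.6,fy=2.6,interpolation=cv2.INTER_CUBIC))
E
```

```text
[0.508  0.2221 0.139 ] [0.4204 0.067  0.139 ] 0.17819013445217835 [0.4642 0.1445 0.139 ] 60.562754811045615
[0.4759 0.1646 0.171 ] [0.4536 0.1265 0.171 ] 0.0442066326199101 [0.4647 0.1456 0.171 ] 59.711462096268804
```

View pics/w2c.png

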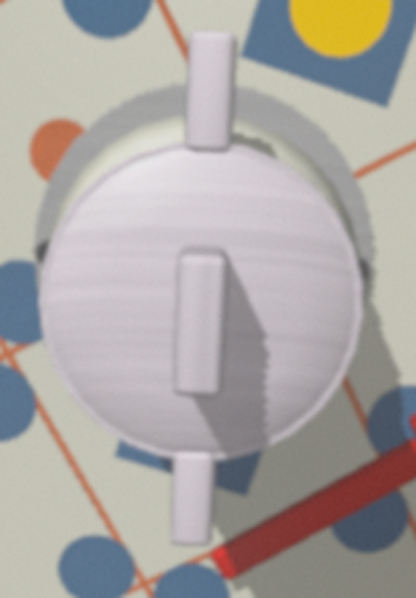

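```bash
python3 -m inch '[3,1,-25,-2.5,85, 3,1,-55,-2.5,85, 3,1,-85,-2.5,85, 3,1,-98,-2.5,85, 3,1,-98,-2.5,85, 3,1,-98,-2.5,85]'
python3 - <<'E'
from h import *
s=robot.get_state();print(s['tool_pos'],s['orientation'],s['time'])
d=wcam('w3.png');print(robot.get_state()['tool_pos'])
for n in('fin',):
    for r in robot.pinpoint('wrist',n): print(n,r['score'],np.array(r['position']))
E
```

```text
time: 3.73
tool_pos: [0.4594, 0.1291, 0.1995]
orientation: [-2.713, -1.584, 0.001]
contact_force: [0.9, -0.1, 0.8]
grip_width: 0.0847
grasp_force: 0.0
[0.4594 0.1291 0.1995] [-2.713  -1.5838  0.0005] 3.7333
[0.4603 0.1294 0.2009]
fin 0.74 [0.4645 0.1459 0.1707]
```

View pics/w3.png

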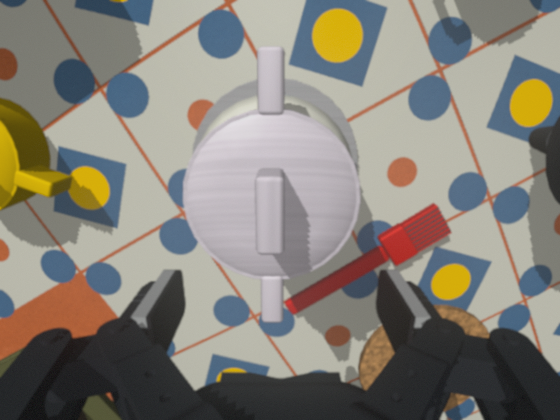

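The wrist view shows the fin top spanning columns 256–283, rows 172–253, with ear ends at (270,47) and (272,321). The lid is a little left and forward of the tool.

Run:
```python
from h import *
d=wcam()
for A,B,z in(((270,47),(272,321),.139),((269.5,172),(269.5,253),.171),((269.5,178),(269.5,253),.171)):
    a,b=atz(d,A,z),atz(d,B,z)
    print(np.linalg.norm(a-b),(a+b)/2,np.degrees(np.arctan2(*(a-b)[1::-1])))
s=robot.get_state();print(s['tool_pos'],s['orientation'],np.degrees(2*np.arctan2(s['orientation'][1],s['orientation'][0])),s['contact_force'])
```

```text
0.18142365407916403 [0.4654 0.1479 0.139 ] 60.49591417737346
0.04653223223458389 [0.4659 0.149  0.171 ] 59.995585661042625
0.04331328218015628 [0.4651 0.1476 0.171 ] 59.99324396979973
[0.4608 0.1297 0.2018] [2.7111 1.5841 0.0062] 60.59621360902344 [-0.0758  0.0399  0.1437]
```

```bash
python3 -m inch '[3.5,16.5,0,0,85, 3.5,16.5,-12,0,85, 3.5,16.5,-24,0,85, 3.5,16.5,-35,0,85, 3.5,16.5,-35,0,85, 3.5,16.5,-35,0,30]'
python3 -m inch '[0,0,0,0,22, 0,0,0,0,10, 0,0,0,0,10, 0,0,0,0,10]'
python3 -m inch '[0,0,0,0,10, 0,0,0,0,10]'
```

```text
time: 4.38
tool_pos: [0.4619, 0.1457, 0.1625]
orientation: [-2.712, -1.585, 0.005]
contact_force: [0.9, 0.7, 0.4]
grip_width: 0.0753
grasp_force: 0.0
time: 4.72
tool_pos: [0.4632, 0.1462, 0.1648]
orientation: [2.712, 1.585, 0.002]
contact_force: [-0.3, 0.3, 0.5]
grip_width: 0.0252
grasp_force: 0.0
time: 4.88
tool_pos: [0.4635, 0.1461, 0.1649]
orientation: [2.711, 1.585, 0.002]
contact_force: [0.2, 0.3, 1.0]
grip_width: 0.0128
grasp_force: 58.6
```

```bash
python3 -m inch '[0,0,0.1,4,10, 0,0,0.3,10,10, 0,0,0.5,17,10, 0,0,0.7,24,10]'
python3 -m inch '[0,0,0.2,7,10, 0,0,0.4,14,10, 0,0,0.6,21,10, 0,0,0.8,28,10, 0,0,1.0,35,10, 0,0,1.0,35,10]'; python3 -c "
from h import *
d=wcam('w4.png');s=robot.get_state();print(s['moment'],s['contact_force'],s['q'])"
```

```text
time: 5.22
tool_pos: [0.4634, 0.1463, 0.1656]
orientation: [2.317, 2.121, 0.002]
contact_force: [0.1, 0.3, 1.9]
grip_width: 0.0127
grasp_force: 58.7
time: 5.72
tool_pos: [0.4634, 0.1463, 0.1667]
orientation: [1.576, 2.716, 0.002]
contact_force: [0.7, 0.4, 2.8]
grip_width: 0.0132
grasp_force: 58.8
[-0.0028 -0.0053  0.0551] [0.3651 0.6112 3.0786] [ 0.1953 -0.2023  2.0716 -0.      1.2709 -0.3195]
```

View pics/w4.png

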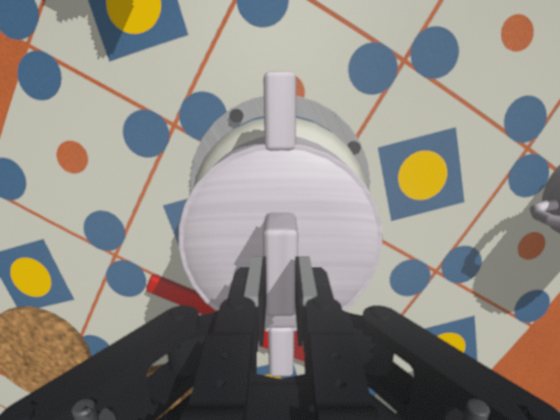

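The view shows the lid has turned along with the pinched fin (ears now at (281,75) and (281,370)), with low forces. I continue the half turn, then regrasp.

```bash
python3 -m inch '[0,0,0.2,7,10, 0,0,0.4,14,10, 0,0,0.6,21,10, 0,0,0.9,28,10, 0,0,1.1,35,10, 0,0,1.3,42,10, 0,0,1.5,49,10, 0,0,1.7,56,10]'
python3 -m inch '[0,0,0.2,7,10, 0,0,0.4,14,10, 0,0,0.6,21,10, 0,0,0.9,28,10, 0,0,1.1,35,10, 0,0,1.3,42,10, 0,0,1.5,49,10, 0,0,1.7,56,10]'
python3 -m inch '[0,0,0.2,7,10, 0,0,0.3,9,10, 0,0,0.3,9,10, 0,0,0.3,9,85, 0,0,0.3,9,85, 0,0,0.3,9,85]'; python3 -c "
from h import *
s=robot.get_state();print(s['moment'],s['contact_force'],s['q'],np.degrees(2*np.arctan2(s['orientation'][1],s['orientation'][0])))"
```

```text
time: 6.43
tool_pos: [0.4634, 0.1464, 0.1684]
orientation: [0.117, 3.138, 0.001]
contact_force: [0.3, 0.4, 3.7]
grip_width: 0.0132
grasp_force: 58.9
time: 7.1
tool_pos: [0.4633, 0.1464, 0.1701]
orientation: [-1.37, 2.826, 0.0]
contact_force: [-0.4, -1.0, 4.6]
grip_width: 0.0133
grasp_force: 59.0
time: 7.6
tool_pos: [0.4624, 0.1461, 0.1689]
orientation: [1.583, -2.712, -0.001]
contact_force: [-0.5, -0.2, -0.3]
grip_width: 0.0489
grasp_force: 0.0
[-0.0012 -0.0025  0.0015] [-0.5234 -0.2292 -0.2885] [ 0.1953 -0.2051  2.07    0.      1.278  -2.432 ] -119.46465199265128
```

```bash
python3 -m inch '[0,0,0.3,0,62, 0,0,0.3,-7,62, 0,0,0.3,-14,62, 0,0,0.3,-21,62, 0,0,0.3,-28,62, 0,0,0.3,-35,62, 0,0,0.3,-42,62, 0,0,0.3,-49,62]' | head -4
python3 -m inch '[0,0,0,-7,62, 0,0,0,-14,62, 0,0,0,-21,62, 0,0,0,-28,62, 0,0,0,-35,62, 0,0,0,-42,62, 0,0,0,-49,62, 0,0,0,-56,62]' | head -4
python3 -m inch '[0,0,0,-7,62, 0,0,0,-14,62, 0,0,0,-21,62, 0,0,0,-28,62, 0,0,0,-35,62, 0,0,0,-42,62, 0,0,0,-49,62, 0,0,0,-56,62]' | head -4
python3 -m inch '[0,0,0,-7,62, 0,0,0,-14,62, 0,0,0,-19,45, 0,0,0,-19,10, 0,0,0,-19,10, 0,0,0,-19,10, 0,0,0,-19,10, 0,0,0,-19,10]'
python3 -c "
from h import *
s=robot.get_state();print(s['moment'],s['contact_force'],s['q'],np.degrees(2*np.arctan2(s['orientation'][1],s['orientation'][0])))"
```

```text
time: 8.27
tool_pos: [0.4627, 0.1462, 0.1696]
orientation: [0.307, -3.126, 0.0]
contact_force: [0.5, -0.4, 0.3]
time: 8.93
tool_pos: [0.4627, 0.1462, 0.1696]
orientation: [-1.196, -2.904, 0.001]
contact_force: [-0.7, -0.6, 0.6]
time: 9.6
tool_pos: [0.4627, 0.1462, 0.1696]
orientation: [-2.42, -2.003, 0.001]
contact_force: [-0.1, 0.8, 0.4]
time: 10.27
tool_pos: [0.4629, 0.1462, 0.17]
orientation: [-2.711, -1.587, -0.0]
contact_force: [0.6, 0.3, 1.0]
grip_width: 0.0135
grasp_force: 58.6
[0.0542 0.0834 0.0409] [0.602  0.3296 1.0034] [ 0.1953 -0.2057  2.0687  0.0001  1.2787  0.7072] -299.32998026738613
```

```bash
python3 -m inch '[0,0,0.2,7,10, 0,0,0.4,14,10, 0,0,0.7,21,10, 0,0,0.9,28,10, 0,0,1.1,35,10, 0,0,1.3,42,10, 0,0,1.6,49,10, 0,0,1.8,56,10]'
python3 -m inch '[0,0,0.2,7,10, 0,0,0.4,14,10, 0,0,0.7,21,10, 0,0,0.9,28,10, 0,0,1.1,35,10, 0,0,1.3,42,10, 0,0,1.6,49,10, 0,0,1.8,56,10]'|sed -n 2,4p
python3 -m inch '[0,0,0.2,7,10, 0,0,0.4,14,10, 0,0,0.7,21,10, 0,0,0.9,28,10, 0,0,1.1,35,10, 0,0,1.3,42,10, 0,0,1.6,49,10, 0,0,1.8,56,10]'|sed -n 2,4p
python3 -m inch '[0,0,0.2,7,10, 0,0,0.4,12,10, 0,0,0.4,12,10, 0,0,0.4,12,62, 0,0,0.4,12,62, 0,0,0.4,12,62, 0,0,0.4,5,62, 0,0,0.4,-2,62]'
python3 -m inch '[0,0,0,-7,62, 0,0,0,-14,62, 0,0,0,-21,62, 0,0,0,-28,62, 0,0,0,-35,62, 0,0,0,-42,62, 0,0,0,-49,62, 0,0,0,-56,62]' | sed -n 2,4p
python3 -m inch '[0,0,0,-7,62, 0,0,0,-14,62, 0,0,0,-21,62, 0,0,0,-28,62, 0,0,0,-35,62, 0,0,0,-42,62, 0,0,0,-49,62, 0,0,0,-56,62]' | sed -n 2,4p
python3 -m inch '[0,0,0,-7,62, 0,0,0,-14,62, 0,0,0,-21,62, 0,0,0,-28,62, 0,0,0,-35,62, 0,0,0,-42,62, 0,0,0,-49,62, 0,0,0,-56,62]' | sed -n 2,4p
python3 -m inch '[0,0,0,-7,62, 0,0,0,-10,45, 0,0,0,-10,10, 0,0,0,-10,10, 0,0,0,-10,10, 0,0,0,-10,10, 0,0,0,-10,10]'
python3 -c "
from h import *
s=robot.get_state();print(s['moment'],s['contact_force'],s['q'],np.degrees(2*np.arctan2(s['orientation'][1],s['orientation'][0])))"
```

```text
time: 10.93
tool_pos: [0.463, 0.1462, 0.1717]
orientation: [1.642, 2.678, 0.0]
contact_force: [-0.4, -0.5, 0.3]
grip_width: 0.0136
grasp_force: 58.7
tool_pos: [0.463, 0.1462, 0.1735]
orientation: [0.192, 3.136, 0.0]
contact_force: [0.3, -0.6, -1.0]
tool_pos: [0.4629, 0.1462, 0.1752]
orientation: [1.302, -2.859, -0.0]
contact_force: [-0.5, 0.5, 0.3]
time: 12.93
tool_pos: [0.463, 0.1462, 0.1758]
orientation: [-1.233, 2.889, -0.0]
contact_force: [-0.2, 0.4, 0.6]
grip_width: 0.0622
grasp_force: 0.0
tool_pos: [0.463, 0.1462, 0.1758]
orientation: [0.268, 3.13, 0.0]
contact_force: [-0.5, 1.0, -0.5]
tool_pos: [0.463, 0.1462, 0.1758]
orientation: [1.706, 2.638, 0.0]
contact_force: [0.2, 0.1, -0.3]
tool_pos: [0.463, 0.1462, 0.1758]
orientation: [2.745, 1.528, 0.0]
contact_force: [-0.3, 0.7, 0.8]
time: 15.52
tool_pos: [0.4631, 0.1463, 0.1759]
orientation: [2.863, 1.294, 0.001]
contact_force: [-0.5, -0.1, 1.2]
grip_width: 0.0133
grasp_force: 60.6
[ 0.0099 -0.0074 -0.0233] [-0.4984 -0.0856  1.1626] [ 0.1953 -0.2111  2.0629  0.0001  1.2894  0.9172] 48.638439191193505
```

```bash
python3 -m inch '[0,0,0.2,7,10, 0,0,0.4,14,10, 0,0,0.6,21,10, 0,0,0.9,28,10, 0,0,1.1,35,10, 0,0,1.3,42,10, 0,0,1.5,49,10, 0,0,1.7,56,10]'|sed -n 2,4p
python3 -m inch '[0,0,0.2,7,10, 0,0,0.4,14,10, 0,0,0.7,21,10, 0,0,0.9,28,10, 0,0,1.1,35,10, 0,0,1.3,42,10, 0,0,1.5,49,10, 0,0,1.7,56,10]'|sed -n 2,4p
python3 -m inch '[0,0,0.2,7,10, 0,0,0.4,14,10, 0,0,0.7,21,10, 0,0,0.9,28,10, 0,0,1.1,35,10, 0,0,1.3,42,10, 0,0,1.5,49,10, 0,0,1.7,56,10]'|sed -n 2,4p
python3 -m inch '[0,0,0.2,7,10, 0,0,0.4,14,10, 0,0,0.6,21,10, 0,0,0.7,24,10, 0,0,0.7,24,10, 0,0,0.7,24,62, 0,0,0.7,24,62, 0,0,0.7,24,62]'
python3 -m inch '[0,0,0,-7,62, 0,0,0,-14,62, 0,0,0,-21,62, 0,0,0,-28,62, 0,0,0,-35,62, 0,0,0,-42,62, 0,0,0,-49,62, 0,0,0,-56,62]' | sed -n 2,4p
python3 -m inch '[0,0,0,-7,62, 0,0,0,-14,62, 0,0,0,-21,62, 0,0,0,-28,62, 0,0,0,-35,62, 0,0,0,-42,62, 0,0,0,-49,62, 0,0,0,-56,62]' | sed -n 2,4p
python3 -m inch '[0,0,0,-7,62, 0,0,0,-14,62, 0,0,0,-21,62, 0,0,0,-28,62, 0,0,0,-35,62, 0,0,0,-42,62, 0,0,0,-49,62, 0,0,0,-56,62]' | sed -n 2,4p
python3 -m inch '[0,0,0,-7,62, 0,0,0,-12,45, 0,0,0,-12,10, 0,0,0,-12,10, 0,0,0,-12,10, 0,0,0,-12,10, 0,0,0,-12,10]'
python3 -c "
from h import *
s=robot.get_state();print(s['moment'],s['contact_force'],s['q'],np.degrees(2*np.arctan2(s['orientation'][1],s['orientation'][0])))"
```

```text
tool_pos: [0.463, 0.1462, 0.1776]
orientation: [1.913, 2.492, 0.0]
contact_force: [0.4, 0.1, 1.5]
tool_pos: [0.4631, 0.1462, 0.1793]
orientation: [0.519, 3.098, 0.0]
contact_force: [-0.5, -0.4, 0.9]
tool_pos: [0.463, 0.1463, 0.1811]
orientation: [-0.996, 2.979, 0.0]
contact_force: [0.3, -0.4, 0.9]
time: 18.18
tool_pos: [0.4628, 0.1462, 0.1813]
orientation: [1.584, -2.713, -0.0]
contact_force: [0.3, -1.2, -0.1]
grip_width: 0.0484
grasp_force: 0.0
tool_pos: [0.4628, 0.1462, 0.1814]
orientation: [0.116, -3.139, 0.0]
contact_force: [-0.7, -1.0, 0.5]
tool_pos: [0.4628, 0.1462, 0.1813]
orientation: [-1.371, -2.826, 0.0]
contact_force: [0.1, 0.4, 0.5]
tool_pos: [0.4628, 0.1462, 0.1813]
orientation: [-2.538, -1.852, 0.0]
contact_force: [1.3, 0.4, 0.0]
time: 20.77
tool_pos: [0.4629, 0.1463, 0.1817]
orientation: [-2.711, -1.587, -0.0]
contact_force: [-0.2, 0.8, 0.3]
grip_width: 0.0134
grasp_force: 58.6
[-0.005   0.0741  0.0745] [-0.1799  0.7647  0.2616] [ 0.1954 -0.2162  2.0572  0.0001  1.3005  0.7073] -299.330860773121
```

```bash
python3 -m inch '[0,0,0.2,7,10, 0,0,0.4,14,10, 0,0,0.6,21,10, 0,0,0.9,28,10, 0,0,1.1,35,10, 0,0,1.3,42,10, 0,0,1.5,49,10, 0,0,1.7,56,10]'|sed -n 2,4p
python3 -m inch '[0,0,0.2,7,10, 0,0,0.4,14,10, 0,0,0.7,21,10, 0,0,0.9,28,10, 0,0,1.1,35,10, 0,0,1.3,42,10, 0,0,1.5,49,10, 0,0,1.7,56,10]'|sed -n 2,4p
python3 -m inch '[0,0,0.2,7,10, 0,0,0.4,14,10, 0,0,0.7,21,10, 0,0,0.9,28,10, 0,0,1.1,35,10, 0,0,1.3,42,10, 0,0,1.5,49,10, 0,0,1.7,56,10]'|sed -n 2,4p
python3 -m inch '[0,0,0.2,7,10, 0,0,0.4,12,10, 0,0,0.4,12,10, 0,0,0.4,12,62, 0,0,0.4,12,62, 0,0,0.4,12,62]'
python3 -m inch '[0,0,0,-7,62, 0,0,0,-14,62, 0,0,0,-21,62, 0,0,0,-28,62, 0,0,0,-35,62, 0,0,0,-42,62, 0,0,0,-49,62, 0,0,0,-56,62]' | sed -n 2,4p
python3 -m inch '[0,0,0,-7,62, 0,0,0,-14,62, 0,0,0,-21,62, 0,0,0,-28,62, 0,0,0,-35,62, 0,0,0,-42,62, 0,0,0,-49,62, 0,0,0,-56,62]' | sed -n 2,4p
python3 -m inch '[0,0,0,-7,62, 0,0,0,-14,62, 0,0,0,-21,62, 0,0,0,-28,62, 0,0,0,-35,62, 0,0,0,-42,62, 0,0,0,-49,62, 0,0,0,-56,62]' | sed -n 2,4p
python3 -m inch '[0,0,0,-7,62, 0,0,0,-12,45, 0,0,0,-12,10, 0,0,0,-12,10, 0,0,0,-12,10, 0,0,0,-12,10, 0,0,0,-12,10]'
python3 -c "
from h import *
s=robot.get_state();print(s['moment'],s['contact_force'],s['q'],np.degrees(2*np.arctan2(s['orientation'][1],s['orientation'][0])))"
```

```text
tool_pos: [0.4631, 0.1462, 0.1834]
orientation: [1.642, 2.678, 0.001]
contact_force: [-0.4, -0.5, 1.0]
tool_pos: [0.4631, 0.1462, 0.1851]
orientation: [0.192, 3.135, 0.0]
contact_force: [0.4, -0.5, 0.5]
tool_pos: [0.4631, 0.1462, 0.1868]
orientation: [-1.302, 2.858, -0.0]
contact_force: [-0.6, -0.3, 0.3]
time: 23.27
tool_pos: [0.4628, 0.1462, 0.1868]
orientation: [1.584, -2.713, -0.0]
contact_force: [-0.4, -0.6, 1.6]
grip_width: 0.0492
grasp_force: 0.0
tool_pos: [0.4629, 0.1462, 0.1869]
orientation: [0.116, -3.139, 0.0]
contact_force: [0.3, 0.0, 0.7]
tool_pos: [0.4629, 0.1462, 0.1869]
orientation: [-1.372, -2.826, 0.0]
contact_force: [-0.1, -0.9, -0.6]
tool_pos: [0.4629, 0.1462, 0.1869]
orientation: [-2.538, -1.851, 0.0]
contact_force: [-0.1, -0.1, -0.1]
time: 25.85
tool_pos: [0.463, 0.1462, 0.1872]
orientation: [2.711, 1.587, 0.0]
contact_force: [0.1, 0.4, 2.0]
grip_width: 0.0133
grasp_force: 58.6
[0.0011 0.0363 0.0672] [0.1287 0.3763 1.9798] [ 0.1953 -0.2209  2.0515  0.      1.3107  0.7073] 60.66493096360112
```

```bash
cat > st.py <<'E'
from h import *
s=robot.get_state();print(s['time'],'z',s['tool_pos'][2],'F',s['contact_force'],'M',s['moment'],'yaw',np.degrees(2*np.arctan2(s['orientation'][1],s['orientation'][0]))%360,s['q'][5])
E
python3 -m inch '[0,0,0.2,7,10, 0,0,0.4,14,10, 0,0,0.6,21,10, 0,0,0.9,28,10, 0,0,1.1,35,10, 0,0,1.3,42,10]'>/dev/null;python3 st.py
python3 -m inch '[0,0,0.2,7,10, 0,0,0.4,14,10, 0,0,0.7,21,10, 0,0,0.9,28,10, 0,0,1.1,35,10, 0,0,1.3,42,10, 0,0,1.5,48,10]' >/dev/null;python3 st.py
python3 -m inch '[0,0,1,0,10, 0,0,2,0,10]' >/dev/null;python3 st.py
python3 -m inch '[0,0,1,0,10, 0,0,1,0,10]' >/dev/null;python3 st.py
```

```text
26.35 z 0.18846423176587418 F [0.4664 0.5767 0.9382] M [-0.0044 -0.0119 -0.0541] yaw 102.9773617197809 -0.03127555537932711
26.9333 z 0.1899548070607767 F [-0.2551  0.5287  0.9621] M [ 0.0178 -0.0177 -0.1202] yaw 150.96424971117582 -0.8687793283342168
27.1 z 0.19066256035587129 F [ 0.079   0.1848 -4.7247] M [0.0058 0.0631 0.0016] yaw 150.48307663295543 -0.8603578221468708
27.2667 z 0.19203567956071216 F [ 0.6134  0.2367 -3.813 ] M [ 0.0043 -0.0055  0.0309] yaw 150.54341725373732 -0.8613737804633274
```

```bash
python3 -m inch '[0,0,0.5,0,10, 0,0,0.5,0,10]' >/dev/null;python3 st.py
python3 -m inch '[0,0,0.5,0,10, 0,0,0.5,0,10]' >/dev/null;python3 st.py
```

```text
27.4333 z 0.19293000941652386 F [-0.163   0.0414 -4.6445] M [-0.0373 -0.0226  0.0126] yaw 150.5884393456388 -0.862136163057188
27.6 z 0.19376989075928197 F [-0.0376 -0.229  -4.9324] M [ 0.0474  0.065  -0.0378] yaw 150.60902532281742 -0.8625011127616785
```

```bash
python3 -m inch '[0,0,0.5,0,10, 0,0,0.5,0,10]' >/dev/null;python3 st.py
python3 -m inch '[0,0,0.5,0,10, 0,0,0.5,0,10]' >/dev/null;python3 st.py
```

```text
27.7667 z 0.19437853769230937 F [-0.697  -0.7343 -4.0616] M [ 0.0228 -0.0273 -0.0227] yaw 150.6140496490008 -0.8626166301647341
27.9333 z 0.194906230925476 F [-0.6437  0.5652 -4.0011] M [-0.0044 -0.0511 -0.0027] yaw 150.61815581825454 -0.8626877379951848
```

```bash
python3 -m inch '[0,0,0.6,0,10, 0,0,0.6,0,10]' >/dev/null;python3 st.py
python3 -m inch '[0,0,0.6,0,10, 0,0,0.6,0,10]' >/dev/null;python3 st.py
python3 -m inch '[0,0,0.8,0,10, 0,0,0.8,0,10]' >/dev/null;python3 st.py
```

```text
28.1 z 0.1954856695489607 F [-1.139   0.2964 -3.5654] M [-0.0742 -0.0127 -0.0336] yaw 150.61864801184493 -0.8626838922104535
28.2667 z 0.19610976089603138 F [ 0.4254 -1.0743 -3.5565] M [-0.0297 -0.0581 -0.0143] yaw 150.61835279951796 -0.8627224191027244
28.4333 z 0.19697541198338195 F [ 0.5436 -0.016  -4.3768] M [ 0.0076 -0.0232 -0.0351] yaw 150.6204307254877 -0.8627278136489188
```

Up 7 mm with only the lid's weight felt, so it is free. I lift straight off.

```bash
python3 -m inch '[0,0,2,0,10, 0,0,4,0,10, 0,0,7,0,10, 0,0,10,0,10]' >/dev/null;python3 st.py
python3 -m inch '[0,0,4,0,10, 0,0,10,0,10, 0,0,18,0,10, 0,0,28,0,10, 0,0,40,0,10, 0,0,50,0,10, 0,0,50,0,10, 0,0,50,0,10]'
python3 -c "
from h import *
wcam('w5.png')
d=snap('top','t5.png')"; python3 st.py
```

```text
28.7667 z 0.20715275373619388 F [ 0.591  -0.5374 -4.0158] M [0.0197 0.0021 0.0029] yaw 150.6191633781346 -0.862704808648523
time: 29.43
tool_pos: [0.4635, 0.1463, 0.2583]
orientation: [0.796, 3.037, 0.002]
contact_force: [-0.3, 0.2, -4.7]
grip_width: 0.0134
grasp_force: 58.6
29.5333 z 0.2563773555737071 F [-0.2682  1.0662 -4.6825] M [-0.0044  0.0134 -0.007 ] yaw 150.6198767589312 -0.8627204988940365
```

View pics/w5.png

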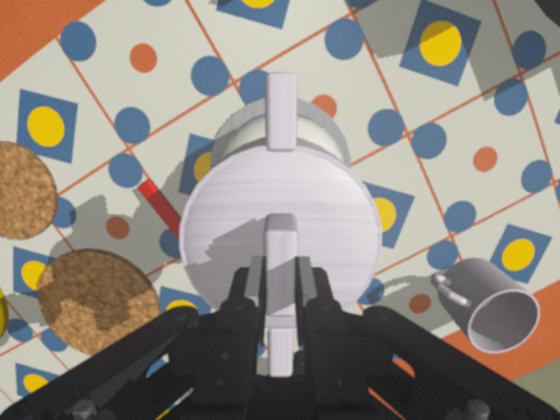

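The wrist view shows the lid level in the grip (ears at (281,75) and (281,370), as before), clear of the crock. I carry it over the large cork trivet.

```bash
python3 -m inch '[2,-12,0,0,10, 5,-35,0,0,10, 9,-65,0,0,10, 13,-97,0,0,10, 17,-129,0,0,10, 21,-161,0,0,10, 25,-193,0,0,10, 29,-225,0,0,10]' >/dev/null
python3 -m inch '[4,-30,0,0,10, 8,-57,0,0,10, 11,-77,0,0,10, 12.5,-88,0,0,10, 13,-93,0,0,10, 13,-93,0,0,10, 13,-93,0,0,10]' 
python3 -m inch '[0,0,-8,0,10, 0,0,-25,0,10, 0,0,-48,0,10, 0,0,-72,0,10, 0,0,-95,0,10, 0,0,-115,0,10, 0,0,-125,0,10, 0,0,-125,0,10]'
python3 - <<'E'
from h import *
d=wcam('w6.png'); s=robot.get_state();print(s['tool_pos'])
d=snap('side','s6.png'); d=snap('top','t6.png')
for c in('side','top'):
  for n in('lid','trivet'):
    for r in robot.pinpoint(c,n): print(c,n,round(r['score'],2),np.array(r['position']))
cv2.imwrite('pics/c6.png',np.hstack([cv2.resize(cv2.imread('pics/s6.png')[190:330,190:390],(560,392)) ,cv2.resize(cv2.imread('pics/t6.png')[150:270,250:370],(240,392))]))
E
python3 st.py
```

```text
time: 30.78
tool_pos: [0.5047, -0.1709, 0.2563]
orientation: [-0.796, -3.038, -0.001]
contact_force: [0.5, 0.6, -4.3]
grip_width: 0.013
grasp_force: 58.8
time: 31.45
tool_pos: [0.5028, -0.1699, 0.1282]
orientation: [-0.793, -3.033, -0.002]
contact_force: [0.2, 0.2, -4.3]
grip_width: 0.013
grasp_force: 58.8
[ 0.504  -0.1706  0.1304]
side lid 0.88 [0.2142 0.3025 0.0044]
side lid 0.63 [ 0.5037 -0.1717  0.0575]
side trivet 0.94 [ 0.3128 -0.1673  0.0043]
side trivet 0.66 [ 0.3887 -0.3763 -0.0017]
top lid 0.74 [ 0.5043 -0.17    0.0574]
top lid 0.6 [0.2146 0.3063 0.002 ]
top trivet 0.9 [ 0.387  -0.3791  0.0035]
top trivet 0.59 [ 0.309  -0.1665 -0.0006]
top trivet 0.55 [0.4608 0.1447 0.1308]
31.8 z 0.13348283397407917 F [ 0.1285  0.3241 -3.8984] M [0.037  0.0208 0.046 ] yaw 150.62214745971121 -1.4866116717189872
```

View pics/c6.png

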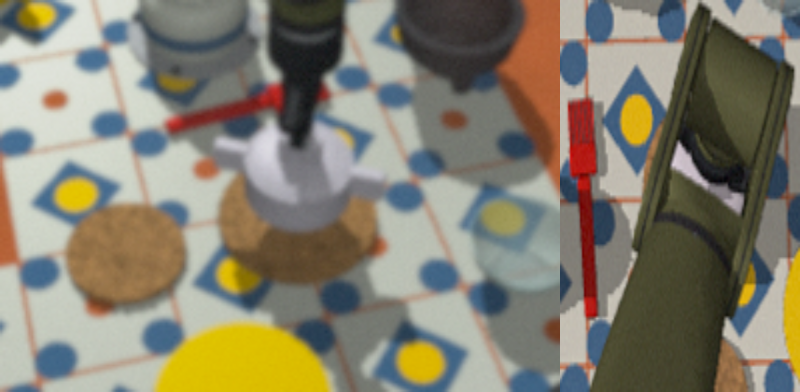

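The crop shows the lid level above the large cork disc, with the brush, mortar and bowl clear. I lower it gently.

```bash
python3 -m inch '[0,0,-8,0,10, 0,0,-17,0,10, 0,0,-26,0,10, 0,0,-33,0,10, 0,0,-38,0,10, 0,0,-39,0,10, 0,0,-39,0,10, 0,0,-39,0,10]' >/dev/null;python3 st.py
python3 -m inch '[0,0,-1,0,10, 0,0,-2,0,10, 0,0,-2,0,10]' >/dev/null;python3 st.py
python3 -m inch '[0,0,-1,0,10, 0,0,-2,0,10, 0,0,-2,0,10]' >/dev/null;python3 st.py
```

```text
32.4667 z 0.09287599108721756 F [ 0.2334  0.8927 -3.9718] M [-0.0291 -0.0486  0.0139] yaw 150.61978607404376 -1.4866581400426777
32.7167 z 0.09098065081532869 F [ 0.0102  0.5519 -5.1965] M [0.0262 0.0448 0.0304] yaw 150.62060660709926 -1.4866334865160333
32.9667 z 0.08857580164506423 F [-0.44   -0.2068 -4.4526] M [0.0061 0.0761 0.0258] yaw 150.6201935072927 -1.4866330710982043
```

```bash
python3 -m inch '[0,0,-1,0,10, 0,0,-1,0,10, 0,0,-1,0,10]' >/dev/null;python3 st.py
python3 -m inch '[0,0,-0.7,0,10, 0,0,-0.7,0,10, 0,0,-0.7,0,10]' >/dev/null;python3 st.py
```

```text
33.2167 z 0.08766372451371307 F [ 0.5731  0.3408 -3.5601] M [-0.0378  0.0152  0.0191] yaw 150.62126142393782 -1.4866560934994943
33.4667 z 0.08742632587309081 F [-0.7151  0.5813 -0.7678] M [0.0886 0.2144 0.0258] yaw 150.6207243497516 -1.4866457674531937
```

```bash
python3 -m inch '[0,0,-0.4,0,10, 0,0,-0.4,0,10, 0,0,-0.4,0,10]' >/dev/null;python3 st.py
python3 -m inch '[0,0,0,0,20, 0,0,0,0,40, 0,0,0,0,62, 0,0,0,0,62, 0,0,0,0,62, 0,0,0,0,62]'
python3 -m inch '[0,0,10,0,62, 0,0,30,0,62, 0,0,60,0,62, 0,0,90,0,62, 0,0,120,0,62, 0,0,140,0,62, 0,0,140,0,62, 0,0,140,0,62]'
python3 - <<'E'
from h import *
d=wcam('w7.png'); snap('side','s7.png'); snap('top')
for c in('wrist','side','top'):
  for n in('lid','fin','trivet'):
    for r in robot.pinpoint(c,n): print(c,n,round(r['score'],2),np.array(r['position']))
E
```

```text
33.7167 z 0.08739524592431883 F [-3.3329  0.6544  3.8821] M [0.2185 0.5955 0.0179] yaw 150.62398133965988 -1.486651005656589
time: 34.22
tool_pos: [0.505, -0.1719, 0.0867]
orientation: [0.797, 3.039, -0.0]
contact_force: [-1.0, -0.6, 0.1]
grip_width: 0.0621
grasp_force: 0.0
time: 34.88
tool_pos: [0.5057, -0.1722, 0.229]
orientation: [0.796, 3.035, -0.001]
contact_force: [-0.2, -0.1, -0.3]
grip_width: 0.0617
grasp_force: 0.0
wrist lid 0.61 [ 0.5088 -0.1726  0.0136]
wrist fin 0.94 [ 0.5088 -0.1709  0.0974]
wrist trivet 0.93 [ 0.3892 -0.3748 -0.002 ]
wrist trivet 0.59 [ 0.3136 -0.1672 -0.0008]
side lid 0.6 [ 0.5031 -0.1739  0.0143]
side fin 0.98 [0.2144 0.3086 0.08  ]
side fin 0.92 [ 0.5028 -0.1725  0.0939]
side trivet 0.66 [ 0.3898 -0.3765 -0.0014]
side trivet 0.66 [ 0.5041 -0.1747  0.0113]
side trivet 0.61 [ 0.3138 -0.1674  0.0044]
side trivet 0.56 [ 0.5058 -0.1709 -0.0005]
top lid 0.98 [0.2179 0.3095 0.0047]
top lid 0.75 [ 0.504  -0.1686  0.012 ]
top lid 0.49 [ 0.7356  0.2967 -0.0016]
top fin 0.83 [ 0.5028 -0.1753  0.0901]
top fin 0.65 [0.2141 0.3072 0.084 ]
top trivet 0.77 [ 0.3109 -0.1667 -0.    ]
top trivet 0.64 [ 0.3871 -0.3794  0.0021]
```

View pics/w7.png

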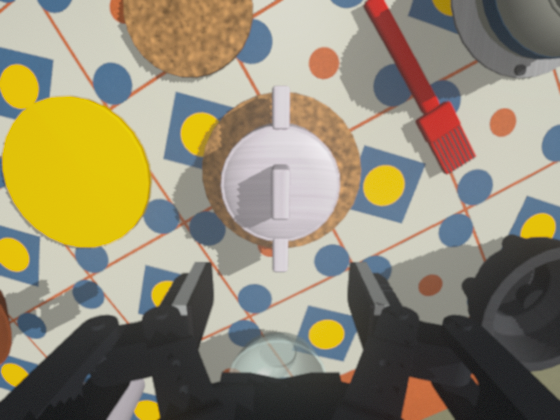

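The view shows the lid upright on the large cork disc (disc columns 202–361, lid centred at column 281), let go, and the bystanders look undisturbed.

```bash
python3 -c "
from bench import robot
print(robot.sign_off())"
```

```text
the job is handed in; nothing more can be done
None
```

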